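# Hold a foil roll flush on the tilted reader

### The arm

A 7-joint arm with a two-finger parallel gripper is mounted at the origin on a cart in front of the work surface, level with it; the furniture and walls round the work are solid. World frame = base frame: x ahead of the robot, y to its left, z up, the work surface at z = 0. Lengths are in m, angles in rad, forces in N, time in s.
With the tool pointing down it reaches from about 0.375 to 0.925 m from the base axis. Payload 3.1 kg.
Tool frame: the origin (TCP) lies between the finger pads; the fingertips stand 19 mm ahead of it and the grasp point (between the pads) is the TCP; z points along the fingers, y is the direction in which the jaws open and shut (so a half turn about z gives the same grasp; the last joint's range is limited). The gripper opens to 85 mm and grips with 20 to 120 N. Pads are 22 mm wide; open, the fingers measure 114 mm over their backs; the gripper's body (76 mm by 85 mm) begins 54 mm behind the grasp point. The pads swing forward as they close: fully open they stand 13 mm farther back than shut.
Start: joints at [-1.433, 0.383, 0.044, 1.598, -0.018, 1.161, -0.05], TCP at [0.152, 0.632, 0.25] pointing down, gripper open.
Joint ranges: [-2.61, 2.61], [-0.41, 2.15], [-1.48, 1.57], [0, 2.5], [-1.57, 4.71], [0.05, 1.97], [-2.85, 2.85]. Speed limits (rad/s): [2.79, 2.79, 3.14, 3.14, 3.14, 3.14, 3.14].

### API

Orientations are given as a unit quaternion [x, y, z, w].
In Python, from bench import move_ptp, movel, move_j, move_gripper, pause, inverse_kinematics, read_camera, camera_params, MotionError, sign_off, look_for, tip_of, read_time_s, read_qpos, read_joint_vel, read_effort, read_eef_pos, read_tcp_rot, read_ft_force, read_ft_torque, read_finger_gap gives the robot as it stands. Calls block until the motion is done:
- move_ptp(position, orientation): joint-space move of the TCP to a pose.
- movel(position, orientation=None, speed=0.15): straight line of the TCP; orientation=None keeps the orientation; speed is the mean speed in m/s.
- move_j(angles): joint-space move.
- move_gripper(opening, effort=None): finger opening in m; effort is the grip in N (None keeps the last); returns when the fingers have stopped.
- pause(seconds).
- inverse_kinematics(position, orientation): joint angles nearest the present ones, or None.
- read_camera(name): name is "scene" or "top" or "wrist"; returns the picture (420x560x3 uint8, red, green, blue); there is no depth.
- camera_params(name): a dict with "K" (3x3 intrinsics, pixels), "camera_from_world" (4x4, takes a point from world to camera coordinates). Camera axes: x right, y down, z forward; pixel columns grow to the right and rows downward; lengths in m; the calibration is good to about 2 mm. A picture is of the moment at which its call begins: read the wrist's pose just before it. camera_params takes no time and is no camera call; for the wrist camera it gives the pose at the moment of the call.
A pose or a line that the arm cannot do raises MotionError and nothing moves.
- sign_off(): hands the job in, once; it reports no verdict.
Trained networks look in the newest picture that a camera, given by its name, has taken for a name from the list of things; names that differ only in an ending like _2 or _b are one class to them, and where a whole thing is asked for, a point or a joint stands for the part that bears it (a point fixed in the world has none). Each returns a list of dicts, best first, with "confidence" (0 to 1); they miss things now and then, are a little off and sometimes report something else, mostly with a low value. They report only what shows in the picture. A call takes as long as a camera call.
- look_for(camera, name): "at" ([column, row] in pixels, amid what is visible of it).
- tip_of(camera, name): "at" ([column, row] in pixels: a listed point, or the origin of a listed thing).
Readings, each from a call of its own:
- read_time_s(): time.
- read_qpos(): joint angles.
- read_joint_vel(): joint speeds.
- read_effort(): joint torques, N m.
- read_eef_pos(): TCP position.
- read_tcp_rot(): TCP orientation.
- read_ft_force(): force on the tool from outside, world axes, zero at the start.
- read_ft_torque(): the same for the moment, N m.
- read_finger_gap(): finger opening in m.
Only numpy, scipy, OpenCV 4.12 (cv2) and the standard library are available. Lean on these libraries where they do the work, as an engineer would, in place of code of your own. Each camera call takes 0.05 s, during which the arm holds its last target.

### The job

Slide the copper-coloured foil roll straight up off its spindle and hold its white flange flush and centred against the sloped white plate of the roll reader, gently pressing the sprung plate about half-way in. Finish still gripping the roll there, pressed flush: do not put it down or let go. Leave the blue roll on its spindle, and leave the reader's tilt as it is set.

Things in the scene. Friction and masses are not known exactly. Their poses are not given: they have to be found in the camera images.
- copper_roll: Copper-coloured wound foil roll, about 150 g, on one of two spindles. Below, a white flange disc, 80 mm diameter, 6 mm thick; above it the foil, a cylinder of 50 mm diameter from 6 to 50 mm height (grip there, near the top, fingertips clear of the flange); card core to 52 mm; 22 mm bore right through. Origin: centre of the flange's flat underside; z: the roll's axis, flange to foil (up at start). Yaw means nothing.
- blue_roll: The same roll in blue, on the other spindle; it must stay there. Origin and axes as for the copper roll.
- spindle_stand: Fixed grey stand, base 110 x 260 x 12 mm (x, y, z), with two upright steel posts 16 mm in diameter, tapered at the top, 150 mm apart, at y = -75 and +75 mm in its frame. The post tops are 74 mm above the worktop. The rolls stand on the base, 12 mm above the worktop. Origin: centre of the underside.
- plate_face (a point): Centre of the outer surface of the reader's white plate, 88 x 88 mm, with black rings of 28 and 80 mm drawn round this point. z points out of the plate, square to it (up and towards the robot's side); y runs level along the plate. The plate slides in along -z against a spring, and this point goes with it.
- reading_plate (a joint): How far the reader's plate is pressed in: 0 free, 0.008 m at its stop. Spring: about 2 N to start it, 5.4 N at 4 mm, 9 N at the stop.
- reader_head (a joint): Tilt of the reader's head about its level axis (stiff friction hinge): 0 when the plate faces straight up, growing as the plate leans to face the robot's side (0.18 to 0.45 rad). Do not change it.
- head_edge (a point): Point on the upper (far) edge of the tilting grey head, 50 mm from its middle; it tells whether the head has been turned. The head (108 x 116 x 26 mm) hangs between two cheeks on a base of 130 x 156 mm, its hinge 82 mm above the worktop; the plate's free surface is 23 mm out from the hinge axis.

How it is judged:
By the outcome, as a careful person would: the job done as asked, in the order asked, and still so for the second after the job is handed in, while the arm keeps its last pose, push and grip.
It also fails if it takes over 43 s, if anything falls off the work surface, if the arm or the gripper's body presses on something with over 40 N, if the wrist force passes 120 N, or if a joint passes its speed limit or range.

## Working session

There is one attempt and no reset: what is moved stays moved. The work goes in short steps, each a Python script; the robot and the scene stay as the last script left them, time stands still between calls to the robot, and variables do not carry over. Pictures are saved under pics/ and viewed, and the job is handed in when it is done.

```bash
mkdir -p pics; cat > a.py <<'E'
from bench import *
import cv2
import numpy as np
for n in ["scene","top","wrist"]:
    im=read_camera(n); cv2.imwrite(f"pics/{n}0.png",im[:,:,::-1])
    p=camera_params(n); print(n,np.round(p["K"],1).tolist(),np.round(p["camera_from_world"],4).tolist())
    for o in ["copper_roll","blue_roll","spindle_stand","plate_face","head_edge"]:
        print(o,"tip",[(np.round(d["at"],1).tolist(),round(d["confidence"],2)) for d in tip_of(n,o)][:3],"look",[(np.round(d["at"],1).tolist(),round(d["confidence"],2)) for d in look_for(n,o)][:3])
print(read_time_s(),read_eef_pos(),read_tcp_rot(),read_qpos(),read_ft_force(),read_finger_gap())
E
python3 a.py
```

```text
scene [[501.4, 0.0, 279.2], [0.0, 501.4, 205.6], [0.0, 0.0, 1.0]] [[0.8079, -0.5891, 0.0163, -0.4781], [-0.3544, -0.5077, -0.7852, 0.2916], [0.4708, 0.6286, -0.619, 0.8249], [0.0, 0.0, 0.0, 1.0]]
copper_roll tip [([325.7, 294.3], 0.96)] look [([326.6, 293.2], 0.6)]
blue_roll tip [([270.5, 259.3], 0.74)] look [([270.5, 255.8], 0.92)]
spindle_stand tip [([298.4, 282.6], 0.89)] look [([299.7, 283.1], 0.92)]
plate_face tip [([237.0, 166.6], 0.96)] look [([237.2, 167.3], 0.84), ([268.4, 253.0], 0.25)]
head_edge tip [([255.1, 153.1], 0.72)] look [([239.0, 168.5], 0.92)]
top [[470.1, 0.0, 277.2], [0.0, 470.1, 212.0], [0.0, 0.0, 1.0]] [[-0.0018, -0.9998, -0.0185, 0.013], [-0.9884, 0.0046, -0.1515, 0.585], [0.1516, 0.018, -0.9883, 0.8931], [0.0, 0.0, 0.0, 1.0]]
copper_roll tip [([374.1, 219.2], 0.65)] look [([369.8, 218.4], 0.93), ([305.0, 243.5], 0.63), ([186.4, 194.8], 0.17)]
blue_roll tip [([301.6, 237.8], 0.65)] look [([303.2, 242.7], 0.8)]
spindle_stand tip [([334.6, 226.7], 0.96)] look [([339.5, 231.9], 0.73)]
plate_face tip [([182.2, 199.6], 0.7)] look [([184.7, 195.9], 0.93)]
head_edge tip [] look []
wrist [[307.5, 0.0, 275.6], [0.0, 307.5, 202.5], [0.0, 0.0, 1.0]] [[0.2338, 0.9723, 0.0008, -0.6501], [0.9302, -0.2239, 0.2908, -0.0379], [0.2829, -0.0673, -0.9568, 0.3792], [0.0, 0.0, 0.0, 1.0]]
copper_roll tip [] look []
blue_roll tip [] look []
spindle_stand tip [] look []
plate_face tip [] look []
head_edge tip [] look []
1.65 [0.15181537 0.63203007 0.25026223] [ 1.17596749e-01  9.93061430e-01 -2.20078720e-06 -1.43121148e-05] [-1.43282671  0.38291031  0.04390511  1.59790078 -0.01790938  1.16118031
 -0.04990687] [-0.94972564  0.53354542 -0.0235018 ] 0.08539658900043492
```

View pictures.

View pics/scene0.png

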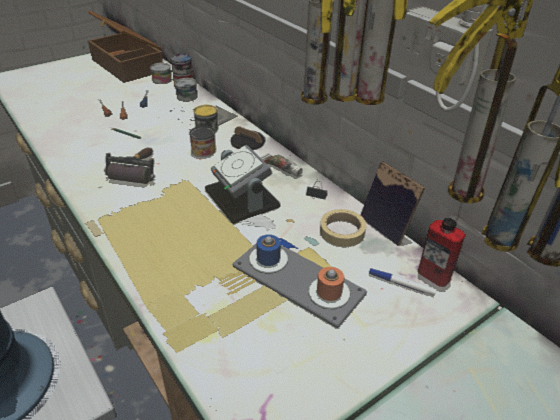

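View pics/top0.png

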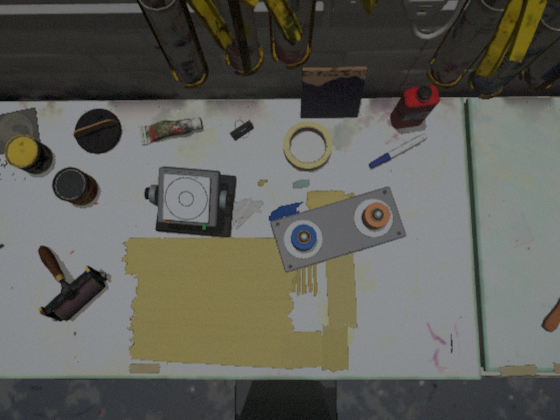

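The scene view shows the stand with the blue roll at (269,250) and copper roll at (330,288), and the reader plate at (238,165). The top view shows copper at (376,215), blue at (303,238) and the plate ring centre at (186,199). Next I turn these into positions.

```bash
cat > h.py <<'E'
from bench import *
import cv2, numpy as np, json
from scipy.optimize import least_squares
from scipy.spatial.transform import Rotation as R
def proj(P,X):
    X=np.atleast_2d(X); T=np.array(P["camera_from_world"]);K=np.array(P["K"])
    c=X@T[:3,:3].T+T[:3,3]; p=c@K.T; return p[:,:2]/p[:,2:]
def ray(P,uv):
    T=np.array(P["camera_from_world"]);K=np.array(P["K"])
    d=T[:3,:3].T@np.linalg.inv(K)@np.array([uv[0],uv[1],1.]); o=-T[:3,:3].T@T[:3,3]; return o,d/np.linalg.norm(d)
def onz(P,uv,z):
    o,d=ray(P,uv); return o+d*(z-o[2])/d[2]
def tri(obs):
    A=np.zeros((3,3));b=np.zeros(3)
    for P,uv in obs:
        o,d=ray(P,uv);M=np.eye(3)-np.outer(d,d);A+=M;b+=M@o
    return np.linalg.solve(A,b)
E
cat > b.py <<'E'
from h import *
S=camera_params("scene");T=camera_params("top")
print("cam pos",ray(S,(0,0))[0],ray(T,(0,0))[0])
print("copper",onz(S,(325.7,294.3),.012),onz(T,(374.1,219.2),.012),tri([(S,(325.7,294.3)),(T,(374.1,219.2))]))
print("blue",onz(S,(270.5,259.3),.012),onz(T,(301.6,237.8),.012))
print("stand",onz(S,(298.4,282.6),.0),onz(T,(334.6,226.7),.0))
print("plate",tri([(S,(237,166.6)),(T,(182.2,199.6))]),tri([(S,(238,165)),(T,(186,199))]))
for n,f in (("scene",(190,130,380,320)),("top",(140,150,420,290))):
    im=cv2.imread(f"pics/{n}0.png");a,b,c,d=f
    im=cv2.resize(im[b:d,a:c],None,fx=800/(c-a) if n=="top" else 3.1,fy=800/(c-a) if n=="top" else 3.1,interpolation=cv2.INTER_CUBIC);cv2.imwrite(f"pics/{n}0z.png",im)
E
python3 b.py
```

```text
cam pos [ 0.10124001 -0.65215567  0.74729094] [ 0.44285906 -0.00571645  0.97146419]
copper [ 0.57088174 -0.18148604  0.012     ] [ 0.57417209 -0.18724742  0.012     ] [ 0.57119834 -0.18497901  0.0158116 ]
blue [ 0.53916455 -0.04114609  0.012     ] [ 0.5364088  -0.03817637  0.012     ]
stand [ 0.55368647 -0.11809467  0.        ] [ 0.56045424 -0.10727748  0.        ]
plate [0.6044578  0.1907211  0.09115086] [0.60296196 0.18171533 0.10121905]
```

View pics/scene0z.png

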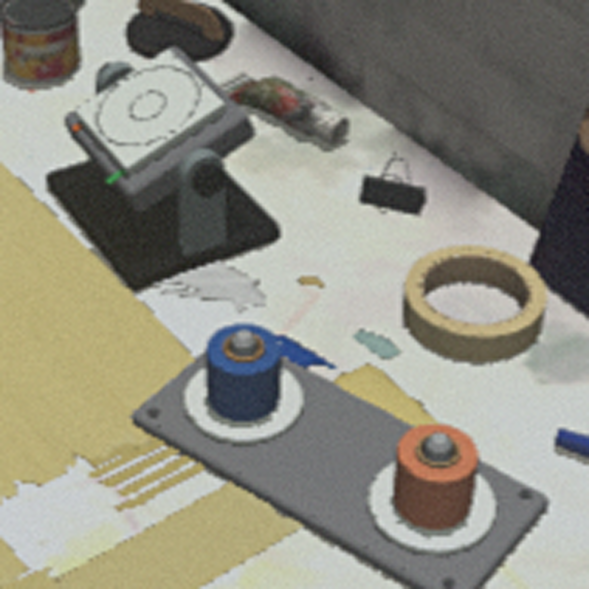

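View pics/top0z.png

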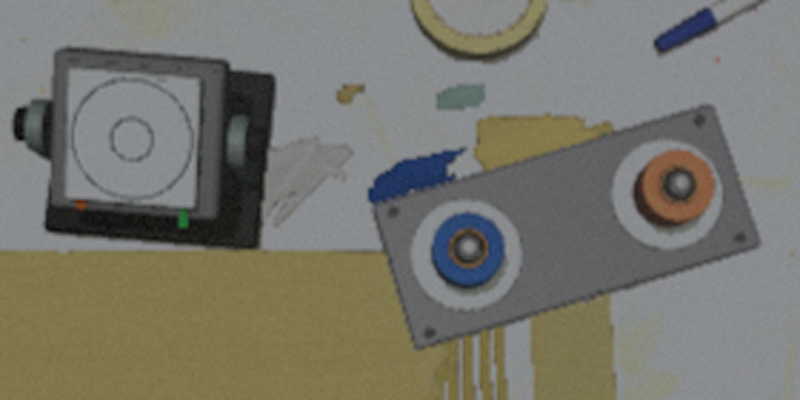

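```bash
cat > c.py <<'E'
from h import *
P=camera_params("wrist"); Rt=R.from_quat(read_tcp_rot()).as_matrix(); p=read_eef_pos()
o,_=ray(P,(0,0)); print("cam in tool",Rt.T@(o-p)); M=np.array(P["camera_from_world"])[:3,:3]; print("cam axes in tool (rows x,y,z)",M@Rt)
q0=read_qpos()
def down(yaw,tilt=0):  # tool x dir yaw
    return R.from_matrix(np.array([[np.cos(yaw),np.sin(yaw),0],[np.sin(yaw),-np.cos(yaw),0],[0,0,-1.]]).T).as_matrix() if False else (R.from_euler('z',yaw)*R.from_euler('x',np.pi))
print("start yaw",R.from_matrix(Rt).as_euler('ZYX'))
for yaw in (-1.57,-.8,0,.8,1.57,3.14,2.4):
  for pos in ([.5,.19,.3],[.57,-.184,.25],[.6,.18,.2]):
    print(yaw,pos,np.round(inverse_kinematics(pos,down(yaw).as_quat()),2) if inverse_kinematics(pos,down(yaw).as_quat()) is not None else None)
E
python3 c.py
```

```text
cam in tool [ 0.07383151 -0.0002071  -0.12410898]
cam axes in tool (rows x,y,z) [[-2.66869790e-04  9.99999655e-01 -7.86834030e-04]
 [-9.56774238e-01 -4.84170241e-04 -2.90831262e-01]
 [-2.90831543e-01  6.75208452e-04  9.56774037e-01]]
start yaw [ 2.90585367e+00 -2.79080075e-05 -3.14158492e+00]
-1.57 [0.5, 0.19, 0.3] [-0.71  0.12  0.3   1.83 -0.04  1.2   2.74]
-1.57 [0.57, -0.184, 0.25] [-0.72  0.7   1.38  1.77 -0.71  1.3  -2.31]
-1.57 [0.6, 0.18, 0.2] [-0.51  0.39  0.19  1.71 -0.08  1.05  2.85]
-0.8 [0.5, 0.19, 0.3] [-1.59  0.37  1.41  1.86 -0.38  1.25 -2.44]
-0.8 [0.57, -0.184, 0.25] [-0.72  0.7   1.38  1.77 -0.71  1.3  -1.54]
-0.8 [0.6, 0.18, 0.2] [-1.25  0.86  1.37  1.74 -0.88  1.31 -2.05]
0 [0.5, 0.19, 0.3] [-1.06  0.13  0.68  1.84 -0.09  1.2  -1.92]
0 [0.57, -0.184, 0.25] [-0.56  0.45  1.04  1.76 -0.42  1.17 -0.97]
0 [0.6, 0.18, 0.2] [-0.94  0.48  0.76  1.73 -0.37  1.08 -1.63]
0.8 [0.5, 0.19, 0.3] [-1.02  0.13  0.63  1.84 -0.08  1.2  -1.13]
0.8 [0.57, -0.184, 0.25] [-0.66  0.55  1.21  1.76 -0.55  1.22 -0.06]
0.8 [0.6, 0.18, 0.2] [-0.88  0.45  0.67  1.73 -0.32  1.07 -0.88]
1.57 [0.5, 0.19, 0.3] [-0.99  0.13  0.6   1.84 -0.08  1.2  -0.37]
1.57 [0.57, -0.184, 0.25] [-0.47  0.39  0.9   1.76 -0.34  1.15  0.53]
1.57 [0.6, 0.18, 0.2] [-0.87  0.45  0.66  1.73 -0.31  1.07 -0.11]
3.14 [0.5, 0.19, 0.3] [-0.84  0.12  0.43  1.83 -0.05  1.2   1.18]
3.14 [0.57, -0.184, 0.25] [-0.42  0.37  0.83  1.76 -0.3   1.15  2.07]
3.14 [0.6, 0.18, 0.2] [-0.71  0.41  0.45  1.72 -0.2   1.05  1.37]
2.4 [0.5, 0.19, 0.3] [-0.91  0.12  0.51  1.84 -0.06  1.2   0.45]
2.4 [0.57, -0.184, 0.25] [-0.45  0.38  0.86  1.76 -0.32  1.15  1.34]
2.4 [0.6, 0.18, 0.2] [-0.79  0.43  0.55  1.73 -0.25  1.06  0.67]
```

```bash
cat > d.py <<'E'
from h import *
yaw=np.pi-0.05
q=(R.from_euler('z',yaw)*R.from_euler('x',np.pi)).as_quat()
move_ptp([.60,.185,.24],q)
def snap(tag,names):
    out={}
    P=camera_params("wrist"); im=read_camera("wrist"); cv2.imwrite(f"pics/{tag}.png",im[:,:,::-1])
    for o in names:
        t=tip_of("wrist",o); print(tag,o,[(np.round(d["at"],1).tolist(),round(d["confidence"],2)) for d in t][:2])
    json.dump({k:np.array(P[k]).tolist() for k in ("K","camera_from_world")},open(f"pics/{tag}.json","w"))
snap("w1",["plate_face","head_edge"])
print(read_time_s(),read_ft_force())
move_ptp([.565,-.175,.22],q)
snap("w2",["copper_roll","blue_roll"])
print(read_time_s(),read_eef_pos(),read_ft_force(),read_qpos())
E
python3 d.py
```

```text
w1 plate_face [([273.6, 200.1], 0.56)]
w1 head_edge [([270.8, 254.7], 0.88)]
4.0583 [-0.89497567  0.1370196  -0.37163921]
w2 copper_roll [([269.4, 188.7], 0.97)]
w2 blue_roll [([399.5, 144.0], 0.67)]
5.5667 [ 0.56595937 -0.1727597   0.21991618] [ 0.08859564 -0.2769091  -0.41000067] [-0.2940197   0.34690052  0.63335079  1.79680749 -0.23185287  1.07275397
  1.94718582]
```

View pics/w1.png

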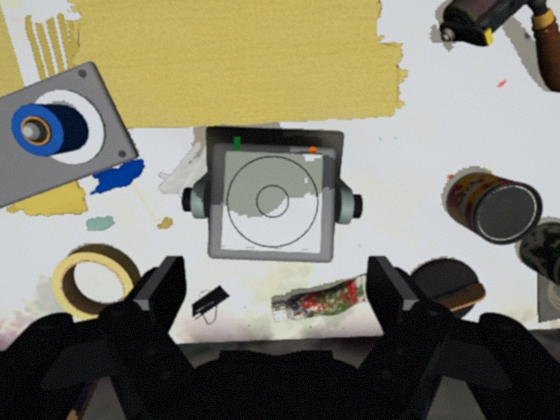

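View pics/w2.png

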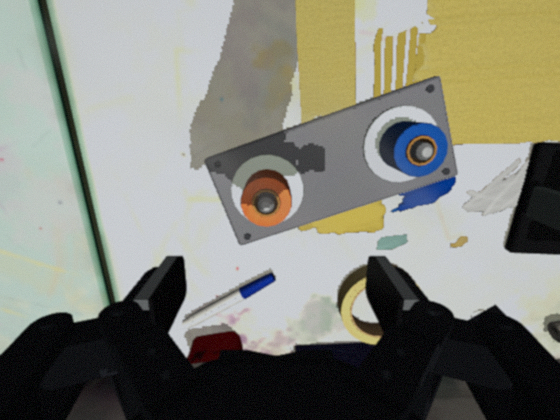

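w1 shows the plate with its ring centre at about (273,201), plate corners at about (222,150) to (333,252). w2 shows copper with its top at (266,202) and flange at (267,187), and blue at (420,150). Next I fit models to refine these.

```bash
cat > e.py <<'E'
from h import *
from scipy.optimize import differential_evolution, minimize
from scipy.ndimage import map_coordinates
S=camera_params("scene");T=camera_params("top");W=json.load(open("pics/w1.json"))
ims={}
for n,P,f in (("scene",S,"scene0"),("top",T,"top0"),("w",W,"w1")):
    g=cv2.cvtColor(cv2.imread(f"pics/{f}.png"),cv2.COLOR_BGR2GRAY)
    bh=cv2.morphologyEx(cv2.GaussianBlur(g,(3,3),0),cv2.MORPH_BLACKHAT,np.ones((7,7))).astype(float)
    gs=cv2.GaussianBlur(g,(0,0),1.2).astype(float)
    gr=np.hypot(cv2.Sobel(gs,cv2.CV_64F,1,0),cv2.Sobel(gs,cv2.CV_64F,0,1))
    ims[n]=(P,np.minimum(cv2.GaussianBlur(bh,(0,0),1.0),25),np.minimum(cv2.GaussianBlur(gr,(0,0),1.0),120))
a=np.linspace(0,2*np.pi,120,endpoint=False);C=np.c_[np.cos(a),np.sin(a),0*a]
s=np.linspace(-1,1,40);sq=.044*np.vstack([np.c_[s,s*0+k,0*s] for k in(-1,1)]+[np.c_[s*0+k,s,0*s] for k in(-1,1)])
def pose(p):
    x,y,yaw,t=p
    Rm=(R.from_euler('z',yaw)*R.from_euler('y',-t)).as_matrix()
    return np.array([x,y,.082])+Rm[:,2]*.023,Rm
def score(p,cams):
    c,Rm=pose(p);v=0
    for n in cams:
        P,bh,gr=ims[n]
        for X,I,w in ((.04*C,bh,1/25),(.014*C,bh,.5/25),(sq,gr,.7/120)):
            uv=proj(P,c+X@Rm.T);v-=w*map_coordinates(I,[uv[:,1],uv[:,0]],order=1).mean()
    return v
res={}
for cams in (["scene"],["top"],["w"],["top","w"],["scene","top","w"]):
    r=differential_evolution(score,[(.57,.65),(.15,.22),(-.5,.5),(.15,.48)],args=(cams,),seed=1,popsize=25,maxiter=150,tol=1e-8)
    c,Rm=pose(r.x);print(cams,np.round(r.x,4),"c",np.round(c,4),"n",np.round(Rm[:,2],3),round(r.fun/len(cams),3)); res="".join(cams)
p=r.x
c,Rm=pose(p);out=[]
for n,f in (("scene","scene0"),("top","top0"),("w","w1")):
    im=cv2.imread(f"pics/{f}.png");k=4 
    uv=proj(ims[n][0],c)[0];h=48 if n!="w" else 75;k=384//(2*h) if n!="w" else 2.56
    M=np.float32([[384/(2*h),0,192-uv[0]*384/(2*h)],[0,384/(2*h),192-uv[1]*384/(2*h)]])
    z=cv2.warpAffine(im,M,(384,384),flags=cv2.INTER_CUBIC)
    z2=z.copy()
    for X in (.04*C,.014*C,sq):
        for q in proj(ims[n][0],c+X@Rm.T)@M[:,:2].T+M[:,2]: cv2.circle(z2,tuple(int(round(v)) for v in q),1,(0,0,255),-1)
    out.append(cv2.resize(np.vstack([z,z2]),(266,532)))
cv2.imwrite("pics/fit1.png",np.hstack(out)); np.save("plate.npy",p)
E
python3 e.py
```

```text
['scene'] [ 0.6116  0.1844 -0.0639  0.3524] c [0.6037 0.1849 0.1036] n [-0.344  0.022  0.939] -1.622
['top'] [ 0.6117  0.1817 -0.1013  0.3885] c [0.603  0.1826 0.1033] n [-0.377  0.038  0.925] -1.297
['w'] [ 0.612   0.183  -0.0932  0.4038] c [0.603  0.1839 0.1032] n [-0.391  0.037  0.92 ] -2.131
['top', 'w'] [ 0.6121  0.1827 -0.0899  0.4113] c [0.603  0.1835 0.1031] n [-0.398  0.036  0.917] -1.697
['scene', 'top', 'w'] [ 0.6113  0.1829 -0.0887  0.3667] c [0.6031 0.1836 0.1035] n [-0.357  0.032  0.934] -1.66
```

View pics/fit1.png

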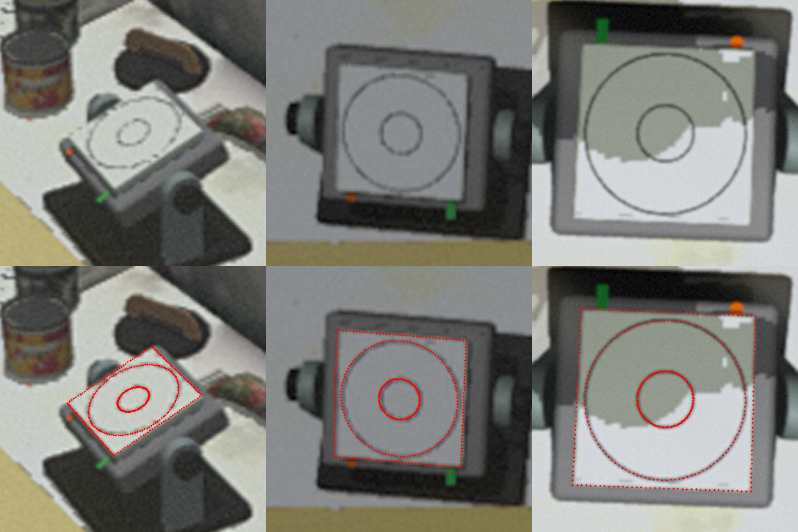

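```bash
cat > f.py <<'E'
from h import *
from e import ims,C,sq,pose
from scipy.ndimage import map_coordinates
from scipy.optimize import differential_evolution,minimize
def sc(p):
    c,Rm=pose(p[:4]);v=0
    for i,n in enumerate(("scene","top","w")):
        P,bh,gr=ims[n];d=p[4+2*i:6+2*i]
        for X,I,w in ((.04*C,bh,1/25),(.014*C,bh,.5/25),(sq,gr,.7/120)):
            uv=proj(P,c+X@Rm.T)+d;v-=w*map_coordinates(I,[uv[:,1],uv[:,0]],order=1).mean()
    return v+ .01*np.sum(p[4:]**2)
p0=np.load("plate.npy")
for t in np.arange(.32,.43,.01):
    f=lambda z:sc(np.r_[z[:3],t,z[3:]])
    best=minimize(f,np.r_[p0[:3],np.zeros(6)],method="Powell",options=dict(xtol=1e-5,ftol=1e-7,maxiter=60))
    print(round(t,3),round(best.fun,4),np.round(best.x,3))
# IK for side views
ct=np.array([.603,.184,.1])
Ct=np.array([[0,1,0],[-.95677,0,-.29083],[-.29083,0,.95677]]) # cam axes rows in tool
off=np.array([.0738,0,-.1241])
for cam in ([.60,-.04,.25],[.56,-.05,.25],[.5,-.03,.27],[.45,0,.28]):
    z=ct-np.array(cam);z/=np.linalg.norm(z)
    for roll in np.arange(-np.pi,np.pi,np.pi/8):
        x=np.cross(z,[0,0,-1]) ;x=-x/np.linalg.norm(x)*-1; y=np.cross(z,x)
        Cw=np.array([x*np.cos(roll)+y*np.sin(roll),-x*np.sin(roll)+y*np.cos(roll),z])
        Rt=Cw.T@Ct; tcp=np.array(cam)-Rt@off
        q=inverse_kinematics(tcp,R.from_matrix(Rt).as_quat())
        if q is not None and Rt[2,2]<0.2: print(cam,round(roll,2),np.round(tcp,3),np.round(q,2),np.round(R.from_matrix(Rt).as_quat(),4).tolist())
E
python3 f.py | grep -v "'"
```

```text
0.32 -5.0115 [ 0.611  0.183 -0.09  -0.161 -0.161  0.535  0.246  0.25  -0.062]
0.33 -5.0199 [ 0.611  0.183 -0.091 -0.164 -0.191  0.554  0.228  0.213 -0.073]
0.34 -5.0265 [ 0.611  0.183 -0.091 -0.132 -0.242  0.561  0.194  0.182 -0.065]
0.35 -5.0315 [ 0.611  0.183 -0.091 -0.145 -0.287  0.535  0.2    0.221 -0.093]
0.36 -5.0351 [ 0.611  0.183 -0.091 -0.147 -0.29   0.526  0.169  0.202 -0.08 ]
0.37 -5.0374 [ 0.611  0.183 -0.092 -0.119 -0.319  0.529  0.126  0.161 -0.087]
0.38 -5.0373 [ 0.612  0.183 -0.093 -0.156 -0.347  0.508  0.097  0.171 -0.092]
0.39 -5.0346 [ 0.612  0.183 -0.093 -0.161 -0.371  0.48   0.074  0.197 -0.1  ]
0.4 -5.0296 [ 0.612  0.183 -0.094 -0.164 -0.397  0.49   0.052  0.174 -0.104]
0.41 -5.0218 [ 0.612  0.183 -0.094 -0.158 -0.424  0.48   0.017  0.178 -0.109]
0.42 -5.0114 [ 0.612  0.183 -0.093 -0.115 -0.451  0.452 -0.019  0.163 -0.123]
[0.6, -0.04, 0.25] -3.14 [0.601 0.057 0.143] [-0.08  0.87  0.51  1.76 -1.41  1.76  1.09] [0.5718, 0.5642, 0.4239, -0.4183]
[0.6, -0.04, 0.25] -2.75 [0.588 0.059 0.145] [-0.14  0.83  0.58  1.88 -1.5   1.73  0.77] [0.6899, 0.4226, 0.3697, -0.456
[... 6487 characters left out ...]
 0.28] 0.79 [0.55  0.082 0.215] [-0.21  0.23  0.39  2.1  -1.06  0.97  2.62] [-0.0891, 0.9283, 0.3203, 0.1663]
[0.45, 0, 0.28] 1.18 [0.551 0.072 0.206] [-0.1   0.31  0.35  2.08 -1.16  1.08  2.39] [0.0765, 0.909, 0.3979, 0.0983]
[0.45, 0, 0.28] 1.57 [0.548 0.064 0.196] [-0.06  0.38  0.37  2.1  -1.28  1.18  2.17] [0.2391, 0.8546, 0.4601, 0.0264]
[0.45, 0, 0.28] 1.96 [0.541 0.06  0.185] [-0.04  0.43  0.4   2.16 -1.41  1.26  1.95] [0.3925, 0.7675, 0.5047, -0.0464]
[0.45, 0, 0.28] 2.36 [0.531 0.059 0.176] [-0.04  0.47  0.43  2.23 -1.56  1.31  1.72] [0.5309, 0.6508, 0.5299, -0.1174]
[0.45, 0, 0.28] 2.75 [0.52  0.063 0.17 ] [ 0.91  0.51 -0.6   2.28 -1.48  0.89  1.44] [0.6488, 0.5092, 0.5347, -0.184]
```

```bash
cat > g.py <<'E'
from h import *
ct=np.array([.603,.184,.1]);Ct=np.array([[0,1,0],[-.95677,0,-.29083],[-.29083,0,.95677]]);off=np.array([.0738,0,-.1241])
cam=np.array([.51,-.07,.27]);z=ct-cam;z/=np.linalg.norm(z);roll=1.57
x=np.cross(z,[0,0,-1]);x/=np.linalg.norm(x);y=np.cross(z,x)
Cw=np.array([x*np.cos(roll)+y*np.sin(roll),-x*np.sin(roll)+y*np.cos(roll),z]);Rt=Cw.T@Ct;tcp=cam-Rt@off
print(tcp,inverse_kinematics(tcp,R.from_matrix(Rt).as_quat()))
move_ptp(tcp,R.from_matrix(Rt).as_quat())
P=camera_params("wrist"); im=read_camera("wrist"); cv2.imwrite("pics/w3.png",im[:,:,::-1])
json.dump({k:np.array(P[k]).tolist() for k in ("K","camera_from_world")},open("pics/w3.json","w"))
print(read_time_s())
E
python3 g.py
```

```text
[0.58323027 0.02961085 0.19542074] [ 0.05961618  0.60164802  0.32417445  1.79632256 -1.11116315  1.50647065
  2.29417453]
6.4667
```

View pics/w3.png

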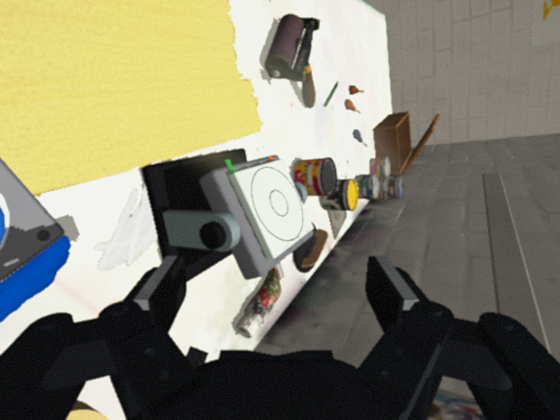

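w3 gives an oblique side view of the plate, centred at about (279,204), with nothing covering it. I add it to the fit and also fit the rolls.

```bash
cat > e2.py <<'E'
from h import *
from scipy.optimize import differential_evolution
from scipy.ndimage import map_coordinates
S=camera_params("scene");T=camera_params("top");J=lambda f:json.load(open(f"pics/{f}.json"))
def prep(f):
    g=cv2.cvtColor(cv2.imread(f"pics/{f}.png"),cv2.COLOR_BGR2GRAY)
    bh=cv2.morphologyEx(cv2.GaussianBlur(g,(3,3),0),cv2.MORPH_BLACKHAT,np.ones((7,7))).astype(float)
    gs=cv2.GaussianBlur(g,(0,0),1.).astype(float)
    gr=np.hypot(cv2.Sobel(gs,cv2.CV_64F,1,0),cv2.Sobel(gs,cv2.CV_64F,0,1))
    return np.minimum(cv2.GaussianBlur(bh,(0,0),.8),25),np.minimum(cv2.GaussianBlur(gr,(0,0),1.0),120)
a=np.linspace(0,2*np.pi,120,endpoint=False);C=np.c_[np.cos(a),np.sin(a),0*a]
s=np.linspace(-1,1,40);sq=.044*np.vstack([np.c_[s,s*0+k,0*s] for k in(-1,1)]+[np.c_[s*0+k,s,0*s] for k in(-1,1)])
def pose(p):
    Rm=(R.from_euler('z',p[2])*R.from_euler('y',-p[3])).as_matrix()
    return np.array([p[0],p[1],.082])+Rm[:,2]*.023,Rm
smp=lambda I,uv:map_coordinates(I,[uv[:,1],uv[:,0]],order=1).mean()
if __name__=="__main__":
    ims={"scene":(S,*prep("scene0")),"top":(T,*prep("top0")),"w1":(J("w1"),*prep("w1")),"w3":(J("w3"),*prep("w3"))}
    def score(p,cams):
        c,Rm=pose(p);v=0
        for i,n in enumerate(cams):
            P,bh,gr=ims[n];d=p[4+2*i:6+2*i] if len(p)>4 else 0
            for X,I,w in ((.04*C,bh,1/25),(.014*C,bh,.5/25),(sq,gr,.7/120)): v-=w*smp(I,proj(P,c+X@Rm.T)+d)
        return v+(.01*np.sum(p[4:]**2) if len(p)>4 else 0)
    B=[(.59,.63),(.165,.20),(-.3,.2),(.2,.48)]
    for cams in (["w3"],["w1","w3"],["scene","w1","w3"],["scene","top","w1","w3"]):
        r=differential_evolution(score,B,args=(cams,),seed=1,popsize=25,maxiter=150,tol=1e-8)
        c,Rm=pose(r.x);print(cams,np.round(r.x,4),"c",np.round(c,4),round(r.fun/len(cams),3))
    np.save("plate.npy",r.x)
    r=differential_evolution(score,B+[(-2,2)]*8,args=(cams,),seed=1,popsize=8,maxiter=200,tol=1e-8)
    print("shifted",np.round(r.x,4))
    # rolls
    R2={"scene":(S,*prep("scene0")),"top":(T,*prep("top0")),"w2":(J("w2"),*prep("w2"))}
    def rs(p,cams):
        v=0
        for n in cams:
            P,bh,gr=R2[n]
            v-=smp(gr,proj(P,.04*C+[p[0],p[1],.018]))+smp(gr,proj(P,.025*C+[p[0],p[1],.062]))
        return v/120
    for nm,b in (("cu",[(.55,.60),(-.21,-.16)]),("bl",[(.51,.56),(-.07,-.01)])):
        for cams in (["scene"],["top"],["w2"],["scene","top","w2"]):
            r=differential_evolution(rs,b,args=(cams,),seed=1,popsize=25); print(nm,cams,np.round(r.x,4),round(r.fun/len(cams),3))
E
python3 e2.py
```

```text
['w3'] [ 0.6111  0.1842 -0.0815  0.3534] c [0.6032 0.1848 0.1036] -1.847
['w1', 'w3'] [ 0.611   0.1836 -0.0914  0.3489] c [0.6032 0.1843 0.1036] -1.977
['scene', 'w1', 'w3'] [ 0.611   0.1836 -0.0909  0.3484] c [0.6032 0.1843 0.1036] -1.878
['scene', 'top', 'w1', 'w3'] [ 0.6109  0.1832 -0.0921  0.3493] c [0.6031 0.1839 0.1036] -1.732
shifted [ 0.6112  0.1832 -0.0915  0.3548 -0.0078 -0.2864  0.7135  0.1699 -0.0403
  0.0119  0.4774 -0.3072]
cu ['scene'] [ 0.5774 -0.1836] -1.745
cu ['top'] [ 0.5774 -0.1843] -1.221
cu ['w2'] [ 0.5774 -0.1825] -1.456
cu ['scene', 'top', 'w2'] [ 0.5774 -0.183 ] -1.461
bl ['scene'] [ 0.5353 -0.0401] -1.627
bl ['top'] [ 0.5329 -0.0401] -1.509
bl ['w2'] [ 0.5343 -0.0389] -1.553
bl ['scene', 'top', 'w2'] [ 0.5341 -0.0392] -1.545
```

```bash
cat > k.py <<'E'
from h import *
q=(R.from_euler('z',np.pi-.0915)*R.from_euler('x',np.pi)).as_quat()
c=[.5774,-.183]
move_ptp([*c,.16],q); print(read_time_s(),read_eef_pos())
movel([*c,.012+.034],q,speed=.12)
f0=read_ft_force();print("f",f0,read_eef_pos())
move_gripper(.045,45)
print("gap",read_finger_gap(),read_ft_force(),read_ft_torque(),read_eef_pos(),read_time_s())
cv2.imwrite("pics/w4.png",read_camera("wrist")[:,:,::-1]);cv2.imwrite("pics/s4.png",cv2.resize(read_camera("scene")[180:360,200:440,::-1],None,fx=3,fy=3))
E
python3 k.py
```

```text
7.3333 [ 0.5773595  -0.18164479  0.16031699]
f [-0.09231808  0.68172293 -0.08939733] [ 0.57820744 -0.18341097  0.04682888]
gap 0.04933726230970099 [-1.33768236  1.2482187   5.85763249] [ 0.12322365  0.14963327 -0.00766167] [ 0.5782348  -0.18319223  0.04709424] 8.8583
```

View pics/w4.png

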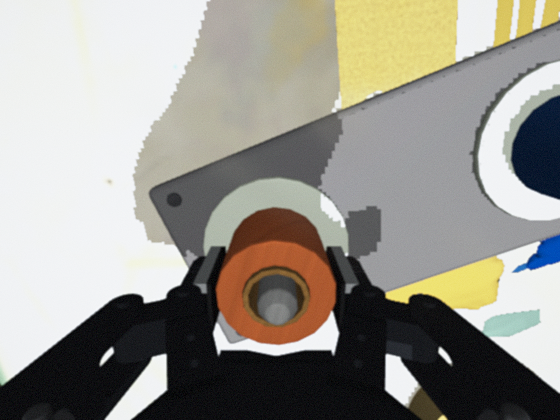

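View pics/s4.png

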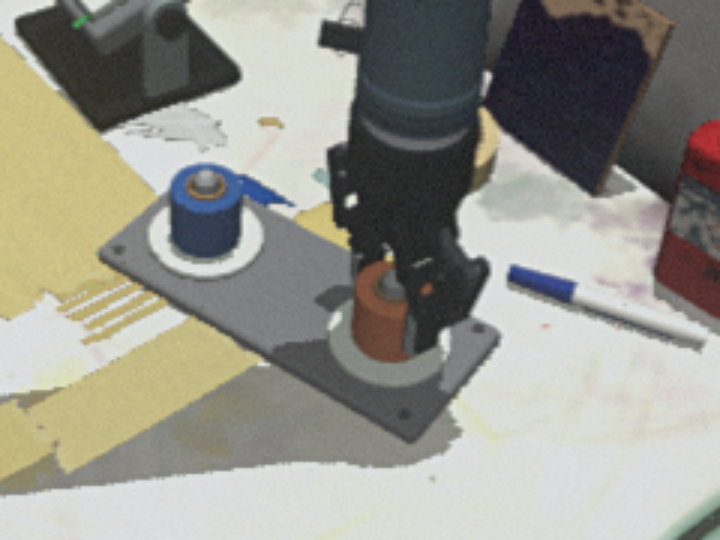

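Both views show the pads closed on the copper foil near its top, clear of the flange and with the post inside the bore (gap 49 mm). Next I lift straight up.

```bash
cat > l.py <<'E'
from h import *
p=read_eef_pos();
q=(R.from_euler('z',np.pi-.0915)*R.from_euler('x',np.pi)).as_quat()
movel([.5774,-.183,.15],q,speed=.09)
print("f",read_ft_force(),read_eef_pos(),read_finger_gap(),read_time_s())
movel([.56,-.12,.22],q,speed=.2); pause(.2)
print("f",read_ft_force(),read_ft_torque(),read_eef_pos(),read_tcp_rot(),read_finger_gap(),read_time_s())
for n in ("scene","top","wrist"):
    P=camera_params(n); im=read_camera(n); cv2.imwrite(f"pics/{n}5.png",im[:,:,::-1]); json.dump({k:np.array(P[k]).tolist() for k in ("K","camera_from_world")},open(f"pics/{n}5.json","w"))
    print(n,proj(P,read_eef_pos()),tip_of(n,"copper_roll")[:1])
np.save("tcp5.npy",np.r_[read_eef_pos(),read_tcp_rot()])
s=cv2.imread("pics/scene5.png");u=proj(camera_params("scene"),read_eef_pos())[0].astype(int)
cv2.imwrite("pics/s5z.png",np.hstack([cv2.resize(s[max(u[1]-60,0):u[1]+60,u[0]-60:u[0]+60],(400,400)),cv2.resize(cv2.imread("pics/wrist5.png")[100:400,130:430],(400,400))]))
E
python3 l.py
```

```text
f [ 0.07953353 -0.18831363 -1.36853939] [ 0.57681832 -0.18273065  0.14917443] 0.049183284196415857 10.2667
f [ 0.08505862 -0.65450432 -1.74007251] [-0.04942244 -0.020295    0.09441897] [ 0.55903231 -0.12135516  0.21870211] [ 4.68521069e-02  9.98900984e-01 -4.95018969e-04 -1.20836221e-03] 0.04931005898316835 11.0917
scene [[306.98947658 195.93089301]] [{'at': [307.3, 215.3], 'confidence': 0.72}]
top [[356.92094168 210.83637768]] [{'at': [353.9, 214.2], 'confidence': 0.61}]
wrist [[276.30523545 278.68366984]] [{'at': [279.1, 246.1], 'confidence': 0.61}]
```

View pics/s5z.png

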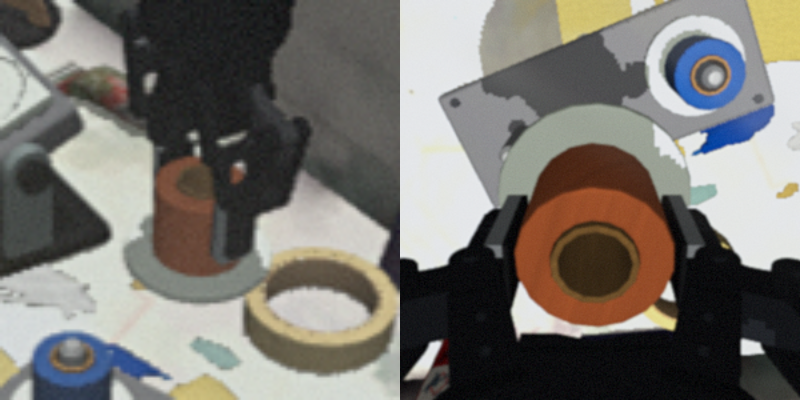

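View pics/scene5.png

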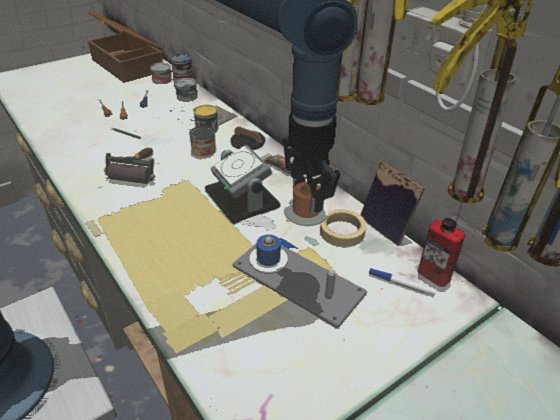

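The roll is off the post and held by the foil. The bare post shows at (330,283) and blue is still on its own post. Next I estimate the roll's pose in the grip.

```bash
cat > m.py <<'E'
from e2 import *
import sys
t=np.load("tcp5.npy");Rt=R.from_quat(t[3:]);p0=t[:3]
V={n:(J(n+"5"),*prep(n+"5")) for n in ("scene","wrist","top")}
def pts(p):
    # roll in tool: origin at (x,y,z), axis = -tool z tilted by a,b
    Q=Rt*R.from_euler('x',np.pi)*R.from_euler('xy',[p[3],p[4]])
    o=p0+Rt.apply(p[:3]); f=lambda X:o+Q.apply(X)
    return f
def sc(p,cams):
    f=pts(p);v=0
    for n in cams:
        P,bh,g=V[n]
        L=[(.04*C+[0,0,.006],1.),(.04*C,.5)]
        if n!="top":L+=[(.025*C+[0,0,.05],.7),(.011*C+[0,0,.052],.5)]
        for X,w in L: v-=w*smp(g,proj(P,f(X)))/120
    return v
B=[(-.006,.006),(-.006,.006),(.025,.045),(-.12,.12),(-.12,.12)]
for cams in (["wrist"],["scene"],["scene","wrist"],["scene","wrist","top"]):
    r=differential_evolution(sc,B,args=(cams,),seed=2,popsize=20,maxiter=200,tol=1e-9);print(cams,np.round(r.x,4),round(r.fun/len(cams),3))
f=pts(r.x);out=[]
for n,k in (("scene",6),("wrist",2),("top",6)):
    im=cv2.imread(f"pics/{n}5.png");u=proj(V[n][0],f(np.zeros((1,3))))[0];h=200/k*1.3
    M=np.float32([[k*.66,0,133-u[0]*k*.66],[0,k*.66,200-u[1]*k*.66]]);z=cv2.warpAffine(im,M,(266,400),flags=cv2.INTER_CUBIC)
    for X in (.04*C+[0,0,.006],.04*C,.025*C+[0,0,.05],.011*C+[0,0,.052]):
        for w in proj(V[n][0],f(X))@M[:,:2].T+M[:,2]: cv2.circle(z,tuple(int(round(v)) for v in w),0,(0,255,0),-1)
    out.append(z)
cv2.imwrite("pics/fit5.png",np.hstack(out));np.save("rollintool.npy",r.x)
E
python3 m.py
```

```text
['wrist'] [-0.0003 -0.0002  0.0366 -0.0036  0.008 ] -1.711
['scene'] [ 0.0048 -0.006   0.0345  0.0476  0.0318] -1.705
['scene', 'wrist'] [-0.0005 -0.0004  0.0378 -0.002   0.0011] -1.622
['scene', 'wrist', 'top'] [-0.0006 -0.0003  0.0379 -0.0035  0.0014] -1.251
```

View pics/fit5.png

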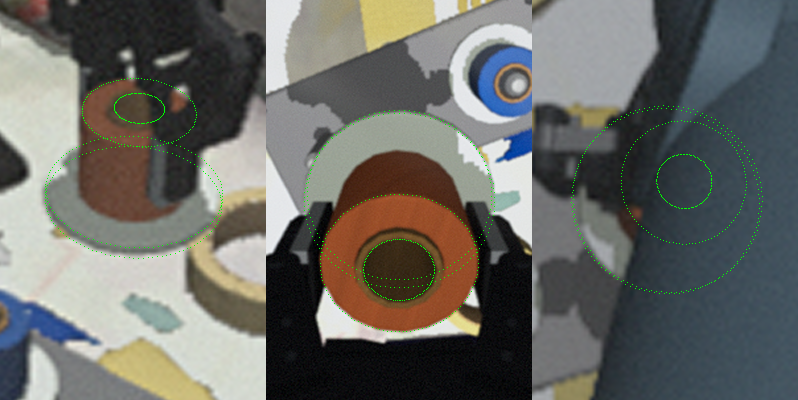

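```bash
cat >> m.py <<'E'
print("---")
for z in (.035,.0365,.038):
  for cams in (["scene"],["wrist"],["top"],):
    r=differential_evolution(lambda s:sc(np.r_[s,z,0,0],cams),[(-.006,.006)]*2,seed=2,popsize=20,tol=1e-9);print(z,cams,np.round(r.x,4),round(r.fun,3))
for cams in (["scene"],["wrist"]):
    r=differential_evolution(lambda s:sc(np.r_[s,0,0],cams),[(-.006,.006)]*2+[(.025,.045)],seed=2,popsize=20,tol=1e-9);print(cams,np.round(r.x,4),round(r.fun,3))
E
python3 m.py | sed -n '/---/,$p'
```

```text
---
0.035 ['scene'] [ 0.0053 -0.0043] -1.687
0.035 ['wrist'] [ 0.001  -0.0004] -1.598
0.035 ['top'] [-0.0048  0.002 ] -0.551
0.0365 ['scene'] [ 0.0042 -0.0027] -1.687
0.0365 ['wrist'] [ 0.     -0.0004] -1.7
0.0365 ['top'] [-0.005   0.0019] -0.552
0.038 ['scene'] [ 0.0031 -0.0012] -1.687
0.038 ['wrist'] [-0.0006 -0.0004] -1.677
0.038 ['top'] [-0.0053  0.0017] -0.553
['scene'] [ 0.0041 -0.0026  0.0366] -1.687
['wrist'] [-0.0002 -0.0004  0.0369] -1.704
```

```bash
cat > pl.py <<'E'
from h import *
yaw,tilt=-.0915,.351; c=np.array([.6032,.1842,.1036]); roff=np.array([-.0002,-.0003,.0369])
Rp=(R.from_euler('z',yaw)*R.from_euler('y',-tilt)).as_matrix(); n=Rp[:,2]
Rt=np.c_[-Rp[:,0],Rp[:,1],-n]; q=R.from_matrix(Rt).as_quat()
def tcp(h,lat=np.zeros(2)):  # flange underside height h above free plate; lat in plate x,y
    return c+n*h-Rt@roff+Rp[:,:2]@lat
def state():  # measured height and lateral err from pose reading, angle err
    p=np.array(read_eef_pos()); d=Rp.T@(p+Rt@roff-c); e=(R.from_matrix(Rt).inv()*R.from_quat(read_tcp_rot())).as_rotvec()
    return d,e
E
cat > n1.py <<'E'
from pl import *
print(tcp(.06),inverse_kinematics(tcp(.06),q),inverse_kinematics(tcp(0),q))
move_ptp(tcp(.06),q); print(read_time_s(),state())
movel(tcp(.015),q,speed=.1); pause(.3)
print(read_time_s(),state(),read_ft_force(),read_finger_gap(),np.array(read_qpos()).round(3))
for k in ("wrist","scene","top"):
    im=read_camera(k); cv2.imwrite(f"pics/{k}6.png",im[:,:,::-1])
    json.dump({a:np.array(camera_params(k)[a]).tolist() for a in ("K","camera_from_world")},open(f"pics/{k}6.json","w"))
s=cv2.imread("pics/scene6.png");u=proj(camera_params("scene"),c)[0].astype(int)
cv2.imwrite("pics/c6.png",np.hstack([cv2.resize(s[u[1]-60:u[1]+60,u[0]-60:u[0]+60],(400,400),interpolation=cv2.INTER_CUBIC),cv2.resize(cv2.imread("pics/wrist6.png")[100:400,130:430],(400,400))]))
E
python3 n1.py
```

```text
[0.56986196 0.18756023 0.19452318] [-0.99592281  0.21581359  0.57225579  2.03296086  0.10682465  0.62651812
  0.95013382] [-0.97322796  0.35418702  0.59427703  2.0298519  -0.04255761  0.50819966
  1.07471303]
12.575 (array([ 0.00086386, -0.00190415,  0.05998286]), array([ 0.00169778, -0.0001929 ,  0.00227026]))
13.475 (array([0.00042749, 0.00037839, 0.01557659]), array([-9.82899723e-04, -8.36425821e-04,  6.12255095e-05])) [-0.15245425 -0.10378706 -1.30710021] 0.04957449512141559 [-0.94   0.31   0.542  2.03   0.034  0.538  1.01 ]
```

View pics/c6.png

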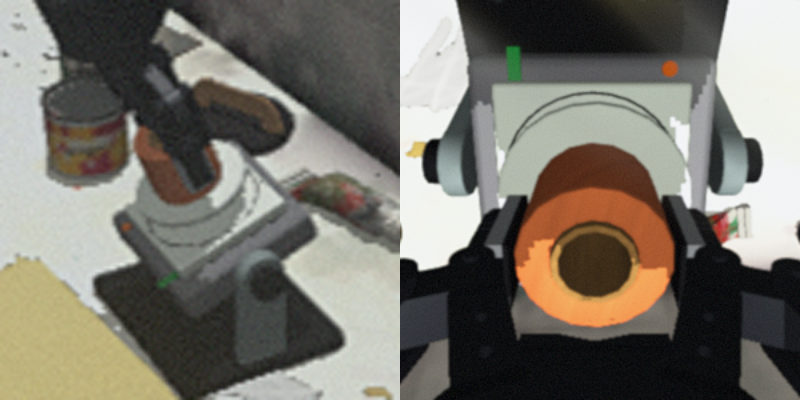

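The flange hovers parallel above the plate and centred on it: the ring shows evenly past the flange edge, with equal side margins. Next I press in small steps and watch the force.

```bash
cat > n2.py <<'E'
from pl import *
def F(k=6):
    v=[]
    for _ in range(k): pause(.02); v.append(read_ft_force())
    return Rp.T@np.mean(v,0)
F0=F(10); print("F0",F0)
lat=np.array([-.0004,-.0004]); 
movel(tcp(.005,lat),q,speed=.05); pause(.1); print(5,F()-F0,state()[0]*1e3); F0=(F0+F(10))/2; np.save("F0.npy",F0)
h=.005;prev=0
while h>-.0045:
    h-=.001; movel(tcp(h,lat),q,speed=.02); pause(.08)
    f=F()-F0; d,e=state(); print(round(h*1e3,1),"f",f.round(2),"d",(d*1e3).round(2),"e",e.round(4),round(read_time_s(),2))
    if f[2]>5 or read_time_s()>28: break
E
python3 n2.py
```

```text
F0 [-0.39652069 -0.1928967  -1.06051435]
5 [ 0.13792691  0.27781952 -0.16020174] [-0.26048138 -0.40859364  5.03316499]
4.0 f [ 0.23 -0.18 -0.17] d [-0.43 -0.42  3.99] e [0. 0. 0.] 14.94
3.0 f [ 0.13 -0.14 -0.43] d [-0.39 -0.41  3.  ] e [0. 0. 0.] 15.38
2.0 f [-0.33  0.01 -0.21] d [-0.38 -0.4   1.99] e [ 0. -0.  0.] 15.81
1.0 f [ 0.39 -0.02  0.24] d [-0.41 -0.4   0.99] e [ 0.  0. -0.] 16.24
0.0 f [ 0.43  0.08 -0.05] d [-0.41 -0.39 -0.02] e [ 0.  0. -0.] 16.68
-1.0 f [0.06 0.15 0.19] d [-0.4  -0.39 -1.  ] e [-0.  0.  0.] 17.11
-2.0 f [-0.39  0.1   1.65] d [-0.25 -0.3  -1.88] e [-0.0002 -0.0003 -0.    ] 17.54
-3.0 f [-0.25  0.13  2.77] d [-0.24 -0.27 -2.9 ] e [-0.0002 -0.0003 -0.    ] 17.98
-4.0 f [-0.22 -0.22  3.5 ] d [-0.29 -0.3  -3.93] e [-0.0002 -0.0002 -0.    ] 18.41
-5.0 f [0.23 0.04 4.34] d [-0.23 -0.32 -4.91] e [-0.0002 -0.0003  0.0001] 18.84
```

```bash
cat > n3.py <<'E'
from pl import *
F0=np.load("F0.npy")
def F(k=6):
    v=[]
    for _ in range(k): pause(.02); v.append(read_ft_force())
    return Rp.T@np.mean(v,0)
lat=np.array([-.0004,-.0004])
movel(tcp(-.006,lat),q,speed=.02); pause(.3)
f=F(25)-F0; d,e=state(); print("f",f.round(2),"d",(d*1e3).round(2),"e",e.round(4),"T",read_ft_torque(),read_finger_gap(),round(read_time_s(),2))
for k in ("wrist","scene","top"):
    im=read_camera(k); cv2.imwrite(f"pics/{k}7.png",im[:,:,::-1])
    json.dump({a:np.array(camera_params(k)[a]).tolist() for a in ("K","camera_from_world")},open(f"pics/{k}7.json","w"))
    for o in ("head_edge","plate_face","copper_roll"): print(k,o,tip_of(k,o)[:1], "expected" ,proj(camera_params(k),c-n*.004)[0].round(1) if o!="head_edge" else "")
s=cv2.imread("pics/scene7.png");u=proj(camera_params("scene"),c)[0].astype(int)
cv2.imwrite("pics/c7.png",np.hstack([cv2.resize(s[u[1]-50:u[1]+50,u[0]-50:u[0]+50],(400,400),interpolation=cv2.INTER_CUBIC),cv2.resize(cv2.imread("pics/wrist7.png")[100:400,130:430],(400,400))]))
E
python3 n3.py
```

```text
f [0.15 0.19 5.32] d [-0.29 -0.32 -5.96] e [-0.0002 -0.0002  0.    ] T [0.14147304 0.45764688 0.01130259] 0.04954440407941341 19.81
wrist head_edge [] expected 
wrist plate_face [] expected [275.9 246.2]
wrist copper_roll [{'at': [277.4, 245.2], 'confidence': 0.57}] expected [275.9 246.2]
scene head_edge [{'at': [257.5, 153.0], 'confidence': 0.96}] expected 
scene plate_face [{'at': [237.1, 166.4], 'confidence': 0.63}] expected [237.6 164.9]
scene copper_roll [{'at': [235.5, 169.0], 'confidence': 0.7}] expected [237.6 164.9]
top head_edge [{'at': [189.3, 169.8], 'confidence': 0.57}] expected 
top plate_face [] expected [185.2 197.8]
top copper_roll [{'at': [184.8, 197.7], 'confidence': 0.7}] expected [185.2 197.8]
```

View pics/c7.png

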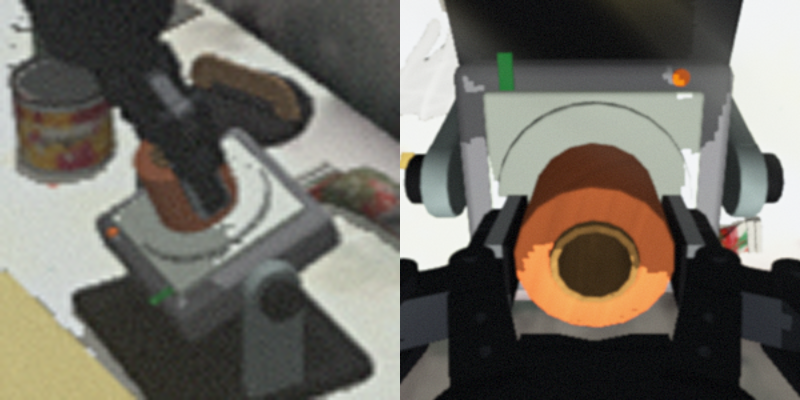

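```bash
cat > n4.py <<'E'
from pl import *
fs=[];ts=[]
for _ in range(30): pause(.02); fs.append(read_ft_force()); ts.append(read_ft_torque())
print("f",(np.mean(fs,0)@Rp).round(2),"T plate frame",(np.mean(ts,0)@Rp).round(3),"sd",np.std(ts,0).round(3),read_time_s())
E
python3 n4.py
cat > o.py <<'E'
from e2 import *
import pl
V={n:(J(n+"7"),*prep(n+"7")) for n in ("scene","wrist")}
bgr={n:cv2.imread(f"pics/{n}7.png") for n in V}
# reader in plate-frame check: draw expected flange edge, ring, square at depth 4mm
cc=pl.c-pl.n*.004
out=[]
for n,k in (("scene",5),("wrist",1.9)):
    im=bgr[n];u=proj(V[n][0],cc)[0]
    M=np.float32([[k,0,195-u[0]*k],[0,k,260-u[1]*k]]);z=cv2.warpAffine(im,M,(390,560),flags=cv2.INTER_CUBIC)
    for X,col in ((.04*C,(0,0,255)),(.04*C+[0,0,.006],(0,255,0)),(sq,(255,0,0))):
        for w in proj(V[n][0],cc+X@pl.Rp.T)@M[:,:2].T+M[:,2]: cv2.circle(z,tuple(int(round(v)) for v in w),0,col,-1)
    out.append(z)
cv2.imwrite("pics/fit7.png",np.hstack(out))
z=bgr["wrist"][110:300,170:400];cv2.imwrite("pics/w7z.png",cv2.resize(z,None,fx=3.3,fy=3,interpolation=cv2.INTER_CUBIC))
# refit square (visible edges) for tilt from scene+wrist, hinge known, depth 4
def pose4(p):
    Rm=(R.from_euler('z',p[2])*R.from_euler('y',-p[3])).as_matrix();return np.array([p[0],p[1],.082])+Rm[:,2]*.019,Rm
E
python3 o.py
```

```text
f [0.07 0.39 4.12] T plate frame [ 0.16   0.32  -0.006] sd [0.029 0.03  0.034] 20.9083
```

View pics/fit7.png

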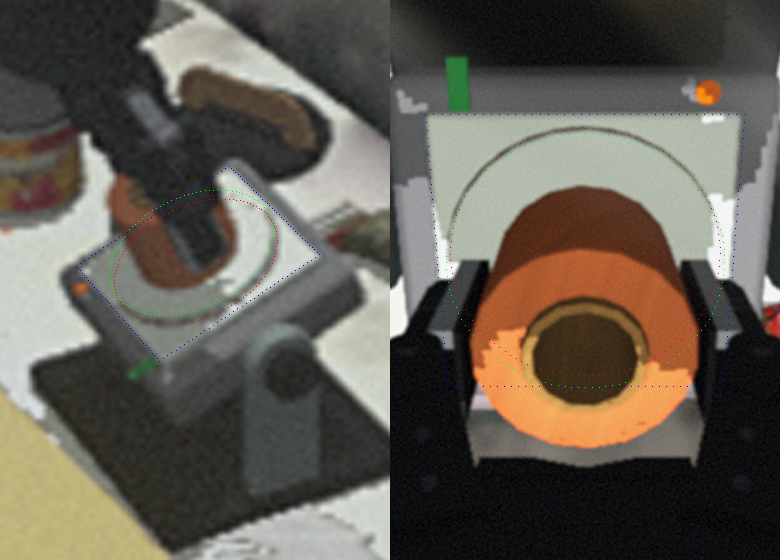

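View pics/w7z.png

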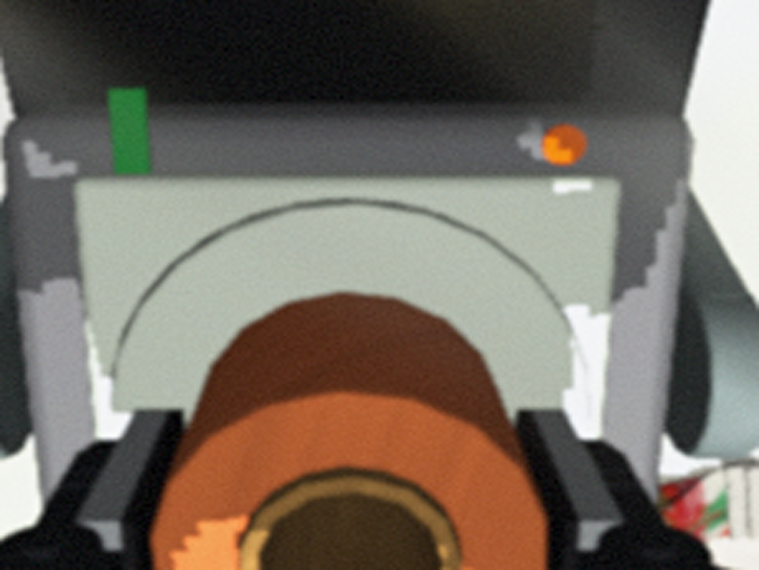

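```bash
cat > n5.py <<'E'
from pl import *
def FT(k=12):
    f=[];t=[]
    for _ in range(k): pause(.02); f.append(read_ft_force()); t.append(read_ft_torque())
    return np.r_[np.mean(f,0)@Rp,np.mean(t,0)@Rp]
lat=np.array([-.0003,-.0003])
movel(tcp(.001,lat),q,speed=.04); pause(.15); b=FT(20); print("base",b.round(3),read_time_s()); np.save("base.npy",b)
for h in (-.0015,-.003,-.006):
    movel(tcp(h,lat),q,speed=.03); pause(.12); print(h,(FT()-b).round(3),(state()[0]*1e3).round(2),read_time_s())
E
python3 n5.py
```

```text
base [-4.670e-01  2.300e-02 -1.468e+00  1.000e-03  4.740e-01 -0.000e+00] 21.7167
-0.0015 [ 0.008 -0.03   0.131  0.01  -0.026 -0.005] [-0.36 -0.4  -1.53] 22.2833
-0.003 [-4.800e-01 -4.170e-01  2.891e+00 -2.400e-02  6.800e-02 -1.000e-03] [-0.28 -0.31 -2.94] 22.85
-0.006 [-5.170e-01 -2.420e-01  5.317e+00 -5.000e-02  7.800e-02 -2.000e-03] [-0.07 -0.17 -5.88] 23.4167
```

Contact moment about the flange is close to zero and force along the normal is 5.3 N, so it sits flush about 4 mm in. Last check: whether the head has turned and whether blue has moved, against the first pictures.

```bash
cat > r.py <<'E'
from pl import *
a=cv2.imread("pics/scene0.png"); b=read_camera("scene")[:,:,::-1].copy(); cv2.imwrite("pics/scene8.png",b); print(read_time_s(),state(),read_finger_gap())
for nm,(x,y,w,h) in {"green":(218,180,14,12),"orange":(208,164,12,12),"cheek":(245,176,26,32),"headcorner":(222,178,22,26),"headright":(258,160,18,14),"blue":(250,235,40,40)}.items():
    t=a[y:y+h,x:x+w]; r=cv2.matchTemplate(b[y-6:y+h+6,x-6:x+w+6],t,cv2.TM_CCOEFF_NORMED); _,m,_,l=cv2.minMaxLoc(r); print(nm,round(m,3),l[0]-6,l[1]-6)
z=lambda i:cv2.resize(i[130:230,190:290],(400,400),interpolation=cv2.INTER_CUBIC)
cv2.imwrite("pics/cmp8.png",np.hstack([z(a),z(b)]))
E
python3 r.py
```

```text
23.4667 (array([-8.58714083e-05, -1.51943096e-04, -5.88305021e-03]), array([-2.95459381e-04, -4.01115627e-04,  3.15917891e-05])) 0.049505959273058106
green 0.929 0 0
orange 0.83 0 0
cheek 0.995 0 0
headcorner 0.914 0 1
headright 0.934 0 0
blue 0.998 0 0
```

View pics/cmp8.png

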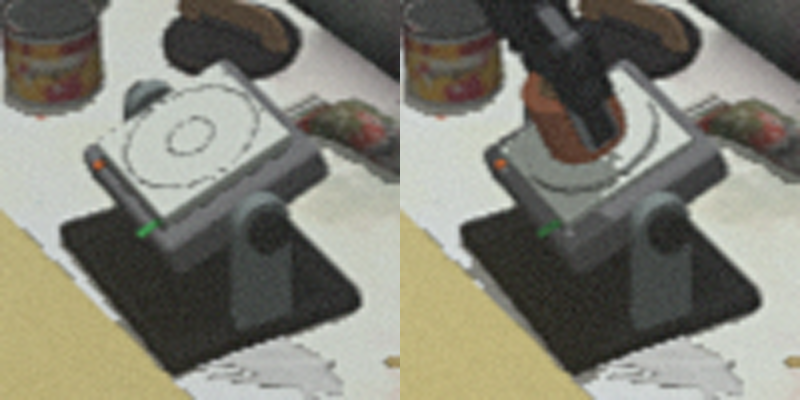

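The before and after views match: green mark at (227,187), orange at (214,171), cheek and head corners have not shifted. The plate is visibly sunk, with the flange centred on it. I hand the job in now.

```bash
python3 -c "
from bench import *
print(sign_off())"
```

```text
the job is handed in; nothing more can be done
None
```

I slid the copper roll straight up off its post and pressed its flange flush and centred on the reader plate. I then handed the job in with the roll still gripped there, at about 23.5 s of the 43 s allowed.

**Last checks:**
- **Press:** the force along the plate's normal was 5.3 N. The flange was about 4 mm past first contact, so the plate is about half-way in.
- **Flush:** the contact moment was close to zero. I worked it out with an assumed distance to the force sensor; even uncorrected it was well below what contact on one edge would give.
- **Centred:** the tool pose was within 0.2 mm of the computed target. Camera overlays showed the flange lined up with the 80 mm ring.
- **Grip:** the finger gap was steady at 49.5 mm.
- **Reader tilt:** the head's marks sat within one pixel of where they started.
- **Blue roll:** it did not move.

**What disagreed:**
- First contact came about 1.9 mm deeper than the cameras predicted, so I judged depth by force instead.
- The scene camera placed the held roll a few mm from where the wrist camera did. I used the wrist camera for both roll and plate so that its bias would cancel.
- The network's `head_edge` point in the scene view moved 2.4 pixels between pictures, but image matching showed no such turn.
- A single torque reading looked like edge contact until I backed off and re-measured the baseline.

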